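# Shut the blast gate and unlatch the dust box

### The job

The dust box on the lacquer bench is to be emptied. First push the blast gate on the suction pipe shut until its catch clicks behind it; then press the round button on the box's lid so that the T-handle pops out, and turn the handle clockwise until the lid springs up ajar, and let go. Leave the other things on the bench where they are.

Things in the scene. Friction and masses are not known exactly. Their poses are not given: they have to be found in the camera images.
- gatepost: blast gate on an upright aluminium suction pipe (70 mm across, flared mouth 152 mm high): a flat steel slide runs level between two rails (88 mm apart, tops 120 mm high) into a square flange. Origin on the table 50 mm before the pipe's axis; x points along the slide's shutting direction, z up. A fixed unit
- gate_lip (a point): middle of the outer face of the upright steel lip at the slide's outer (robot-side) end, 140 mm above the table. Lip: 60 mm wide, 5 mm thick, top edge 152 mm high; some 30 mm stand free above the rails' tops (120 mm), with free room outside it. Its x axis (level) is the direction in which the slide is pushed shut, towards the pipe; y along the lip, z up
- gate (a joint): travel of the slide, m: 0 open, 0.070 end stop. Friction about 2.5 N; in the last 12 mm a pin beside the lip (+y) rides over a sprung catch and the slide meets a sprung seal: 10 to 12 N needed in all. At 0.066 the catch snaps up behind the pin and then holds the slide there (0.066 to 0.070); let go earlier, the seal pushes it back a few mm
- dustbox: grey steel dust box, 250 x 260 mm, 120 mm high in front and 257 mm behind, with a plain steel lid sloping 29 deg down to its front. Fixed. Origin under its centre, front faces -x (roughly to the robot), z up. On the lid lie a black T-handle surround and a round button
- release_top (a point): centre of the top face of the round steel push button on the dust box's lid: 24 mm across, standing 10 mm proud of its black collar, 75 mm beside the T-handle's axis on the +y side. z is the lid's outward normal (leans 29 deg from vertical towards the box's front), y level along the lid, x up the slope
- release (a joint): how far the button is pressed, m: 0 out, 0.006 bottomed. Springs back; 3 N starts it, 7 to 8 N bottoms it. The T-handle is let go at about 0.004
- handle_grip (a point): centre of the T-handle's steel bar: 90 mm long (y), 14 wide (x), 14 thick (z), on a stem in its middle; z is the lid's outward normal and the turning axis. At the start sunk in a black surround (112 x 42 mm, 16 mm high), its top level with the surround's, 2 mm gap beside it. Popped out, its underside is 8 mm (centre 15 mm) above the surround's top. This frame turns with it
- handle_out (a joint): how far the T-handle has popped out, m: 0 sunk and held, 0.022 fully out. A net spring force of 3 to 6 N drives it out once the button is pressed, and it stays out when the button is let go
- handle_turn (a joint): turn of the T-handle, rad, growing clockwise as seen looking down on the lid: 0 latched, 1.45 end stop. Friction about 0.12 N m; it turns only when popped out. The lid is let go between 1.0 and 1.2
- lid (a joint): opening of the sloping lid, rad: 0 shut, 0.16 stop. Hinge level along its upper, far edge, 140 mm up the slope from the T-handle's axis. Once unlatched, a spring (3 to 6 N at the handle) lifts it slowly (about 1 s) to 0.16 and holds it there; handle and button ride on it, the handle rising some 22 mm
- bowl: bystander: white bowl, 94 mm across, 50 mm high; origin at its underside
- jar: bystander: brown glass jar, 56 mm across, 70 mm high, standing behind the suction pipe; origin at its underside
- scabbard: bystander: red-brown lacquered scabbard, 340 x 34 x 24 mm, lying flat; origin at its underside
- brush: bystander: brush lying in front of the dust box; origin at its underside
- spatula: bystander: spatula lying on the bench; origin at its underside
- burnisher: bystander: black block, 90 x 30 x 30 mm; origin at its underside

How it is judged:
By the outcome, as a careful person would: the job done as asked, in the order asked, and still so for the second after the job is handed in, with the robot touching nothing.
It also fails if it takes over 64 s, if anything falls off the work surface, if the arm or the gripper's body presses on something with over 40 N, if the wrist force passes 120 N, or if a joint passes its speed limit or range.

### The arm

A 7-joint arm with a two-finger parallel gripper is mounted at the origin on the work surface. World frame = base frame: x ahead of the robot, y to its left, z up, the work surface at z = 0. Lengths are in mm, angles in rad, forces in N, time in s.
With the tool pointing down it reaches from about 350 to 900 mm from the base axis. Payload 19.9 kg.
Tool frame: the origin (TCP) lies between the finger pads; the fingertips stand 8 mm ahead of it and the grasp point (between the pads) lies 11 mm behind it; z points along the fingers, y is the direction in which the jaws open and shut (so a half turn about z gives the same grasp; the last joint's range is limited). The gripper opens to 94 mm and grips with 3 to 60 N. Pads are 16 mm wide; open, the fingers measure 119 mm over their backs; the gripper's body (75 mm by 177 mm) begins 78 mm behind the grasp point.
Start: joints at [1.183, 0.417, -0.01, 1.614, 0.005, 1.111, -0.053], TCP at [211.836, -587.984, 213.425] pointing down, gripper open.
Joint ranges: [-2.81, 2.81], [-0.39, 2.02], [-1.27, 1.25], [0.06, 2.57], [-1.19, 4.33], [0.19, 2], [-2.82, 2.82]. Speed limits (rad/s): [1.89, 1.89, 2.39, 2.39, 3.01, 3.01, 3.01].

### API

Orientations are given as [roll, pitch, yaw] about the fixed x, y, z axes, in that order (R = Rz(yaw) Ry(pitch) Rx(roll)).
In Python, from workcell import arm gives the robot as it stands. The module is installed in compiled form; this text tells all that it offers.
- The arm moves only by the tool drive_tool, never from a script. Its argument "increments" is text: rows parted by semicolons, each of 7 numbers parted by spaces: the shift along the tool's x, y, z in mm, then the turn, a rotation vector about the tool's x, y, z in degrees, then the finger opening in mm, from 0 to 94. In form: dx dy dz rx ry rz grip; .... A call has 1 to 5 rows; each row is the pose to reach, as a shift and turn from the pose commanded when the call began, along the tool's axes at that moment; what a row does not reach only later rows make up. A row lasts 1/8 s, in which the tool goes at most 62.5 mm and 10.7 degrees, less where a joint would pass 70% of its speed; a pose out of reach is approached as far as the arm can. A call with a gripper value outside its range is refused whole. The fingers move at their own pace and stop on an object; the grip force is fixed at half the most. Time passes only in rows, so rows that repeat a pose let the fingers close. It gives the time, the measured TCP pose, the force and the opening at its end, in the units of the state.
- arm.get_obs(): the state, without advancing time (a new reading comes with each control period).
- arm.read_camera(name): name is "scene" or "top" or "wrist"; returns the picture (384x512x3 uint8, red, green, blue); there is no depth.
- arm.camera_model(name): a dict with "K" (3x3 intrinsics, pixels), "rvec" (rotation vector, rad) and "tvec" (3), from world to camera coordinates, as OpenCV has them; the wrist camera has in their place "tool_from_camera" (4x4, takes a point from camera to tool coordinates, whose origin is the TCP and whose axes are the flange's). Camera axes: x right, y down, z forward; pixel columns grow to the right and rows downward; lengths in mm; the calibration is good to about 2 mm. A picture is of the moment at which its call begins: read the wrist's pose just before it. camera_model takes no time and is no camera call.
- arm.finish_job(): hands the job in, once; it reports no verdict.
The state is a dict: "time": time; "joint_positions": joint angles; "qvel": joint speeds; "joint_torque": joint torques, N m; "ee_pos": TCP position; "eef_rot": TCP orientation; "wrist_force": force on the tool from outside, world axes, zero at the start; "moment": the same for the moment, N m; "finger_gap": finger opening in mm.
Only numpy, scipy, OpenCV 4.12 (cv2) and the standard library are available. Lean on these libraries where they do the work, as an engineer would, in place of code of your own. Each camera call takes 0.05 s, during which the arm holds its last target. There are 200 camera calls.

## Working session

There is one attempt and no reset: what is moved stays moved. The work goes in short steps, Python scripts to look and compute and a tool call to move; the robot and the scene stay as the last step left them, time stands still between calls to the robot, and variables do not carry over. Pictures are saved under pics/ and viewed, about 8 in all and at most 12, crops included, and the job is handed in when it is done.

Besides the shell and the picture viewer there is one more tool, called after "Request:" as name(argument=value, ...), one argument or row to a line, values as JSON. drive_tool: Moves the arm, as the interface text tells. Its arguments: {"type":"object","properties":{"increments":{"type":"string"}},"required":["increments"]}

```bash
mkdir -p pics
cat > h.py <<'E'
import numpy as np, cv2
from scipy.spatial.transform import Rotation as R
from workcell import arm
def snap(n,f):
    im=arm.read_camera(n); cv2.imwrite('pics/'+f,im[:,:,::-1]); return im
def cam(n):
    m=arm.camera_model(n); K=np.array(m['K'],float)
    if n=='wrist':
        o=arm.get_obs(); T=np.eye(4);T[:3,:3]=R.from_euler('xyz',o['eef_rot']).as_matrix();T[:3,3]=o['ee_pos']
        C=T@np.array(m['tool_from_camera']); return K,C[:3,:3],C[:3,3]
    r=cv2.Rodrigues(np.array(m['rvec'],float))[0]; return K,r.T,-r.T@np.array(m['tvec'],float).ravel()
def ray(c,uv):
    K,Rc,o=c; d=Rc@np.linalg.inv(K)@np.array([uv[0],uv[1],1.]); return o,d/np.linalg.norm(d)
def onz(c,uv,z):
    o,d=ray(c,uv); return o+d*(z-o[2])/d[2]
def tri(c1,p1,c2,p2):
    o1,d1=ray(c1,p1);o2,d2=ray(c2,p2)
    s=np.linalg.lstsq(np.c_[d1,-d2],o2-o1,rcond=None)[0]
    a,b=o1+s[0]*d1,o2+s[1]*d2; return (a+b)/2,np.linalg.norm(a-b)
def proj(c,P):
    K,Rc,o=c; q=K@Rc.T@(np.array(P,float)-o); return q[:2]/q[2]
E
python3 - <<'E'
from h import *
a=snap('scene','s0.png');b=snap('top','t0.png');w=snap('wrist','w0.png')
cv2.imwrite('pics/st.png',cv2.resize(np.vstack([a,b]),None,fx=.78,fy=.78)[:,:,::-1])
o=arm.get_obs();print(o['time'],o['ee_pos'],o['eef_rot'])
for n in('scene','top','wrist'):
    c=cam(n);print(n,c[0][0,0],c[2],c[1][:,2])
E
```

```text
0.15 [ 211.74767039 -587.762659    212.99405577] [-3.14068925e+00  7.42214580e-05  3.45820368e-01]
scene 358.7885386783883 [1274.20360724  790.00146313 1014.98055409] [-0.52434902 -0.5785376  -0.62478184]
top 350.66936107799523 [ 485.45503241  -13.77629208 1243.63961749] [ 0.077552    0.03255765 -0.99645657]
wrist 317.94628842833794 [ 280.89842092 -563.8552509   385.13847121] [-0.2365328  -0.0839629  -0.96798888]
```

View pics/s0.png

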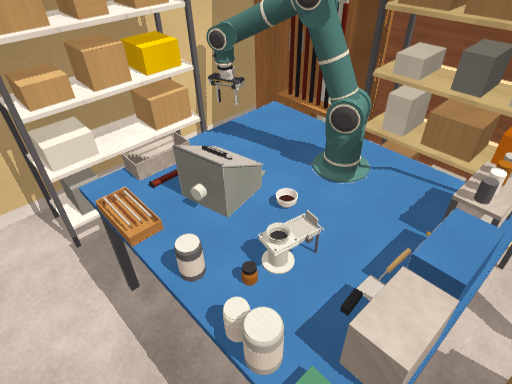

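View pics/t0.png

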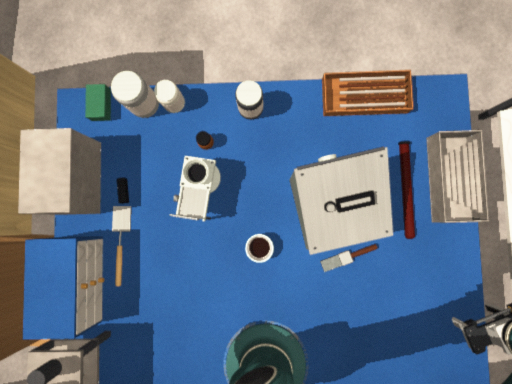

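Run:
```python
from h import *
a=cv2.imread('pics/s0.png');b=cv2.imread('pics/t0.png')
def crop(i,x,y,w,h,s): return cv2.resize(i[y:y+h,x:x+w],(w*s,h*s),interpolation=cv2.INTER_CUBIC)
r1=np.hstack([crop(b,160,145,65,50,6)[:300],crop(b,310,180,80,60,5)[:300]])
r2=np.hstack([crop(a,250,205,78,60,5),crop(a,180,138,80,60,5)])
W=min(r1.shape[1],r2.shape[1]);print(r1.shape,r2.shape)
cv2.imwrite('pics/c1.png',np.vstack([r1[:,:W],r2[:,:W]]))
```

```text
(300, 790, 3) (300, 790, 3)
```

View pics/c1.png

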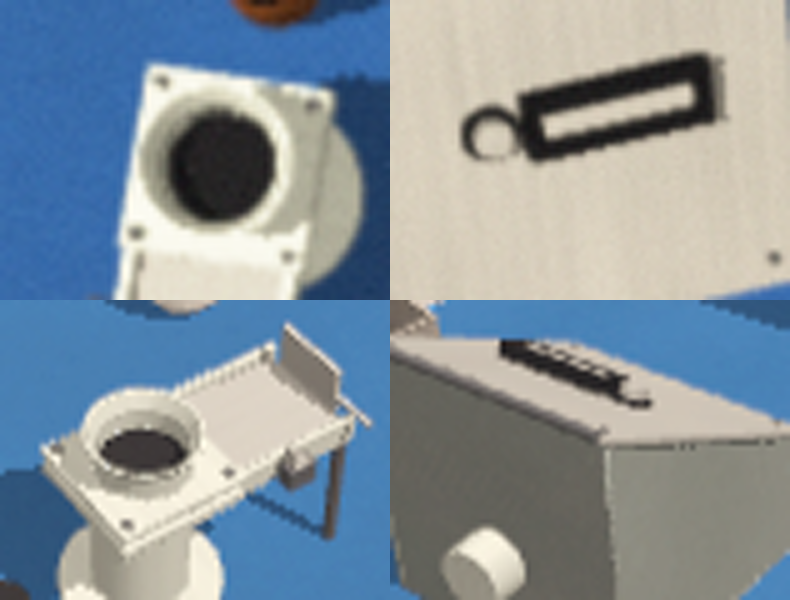

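Run:
```python
from h import *
a=cv2.imread('pics/s0.png');b=cv2.imread('pics/t0.png')
t=cam('top');s=cam('scene')
P=lambda x,y:(160+x/6,145+y/6)
for n,p,z in[('mouth',P(217,160),152),('c1',P(152,68),122),('c2',P(335,92),122),('c3',P(122,240),122)]: print(n,p,onz(t,p,z).round(1))
Q=lambda x,y:(310+(x-390)/5,180+y/5)
btn=Q(490,135);hd=Q(620,106)
for z in(190,200,210,220): print(z,onz(t,btn,z).round(1),onz(t,hd,z).round(1))
S=lambda x,y:(180+(x-390)/5,138+(y-300)/5)
print(tri(t,btn,s,S(635,393)))
# wide crop of top for lip
c1=cv2.resize(b[180:230,160:225],None,fx=6,fy=6,interpolation=cv2.INTER_CUBIC)
c2=cv2.resize(b[135:265,285:405],None,fx=3,fy=3,interpolation=cv2.INTER_CUBIC)[:300]
c3=cv2.resize(b[140:262,285:405],None,fx=3,fy=3,interpolation=cv2.INTER_CUBIC)
h=max(c1.shape[0],c3.shape[0]);pad=lambda i:np.pad(i,((0,h-i.shape[0]),(0,0),(0,0)))
cv2.imwrite('pics/c2.png',np.hstack([pad(c1),pad(c3)]))
```

```text
mouth (196.16666666666666, 171.66666666666666) [648.7 201.7 152. ]
c1 (185.33333333333334, 156.33333333333334) [704.6 242.6 122. ]
c2 (215.83333333333334, 160.33333333333334) [688.4 143.  122. ]
c3 (180.33333333333334, 185.0) [611.1 259.8 122. ]
190 [ 524.9 -206.4  190. ] [ 540.2 -284.   190. ]
200 [ 524.5 -204.6  200. ] [ 539.7 -281.5  200. ]
210 [ 524.1 -202.7  210. ] [ 539.1 -278.9  210. ]
220 [ 523.8 -200.9  220. ] [ 538.6 -276.3  220. ]
(array([ 523.45339247, -203.65027712,  199.27581747]), np.float64(2.9614152405956404))
```

View pics/c2.png

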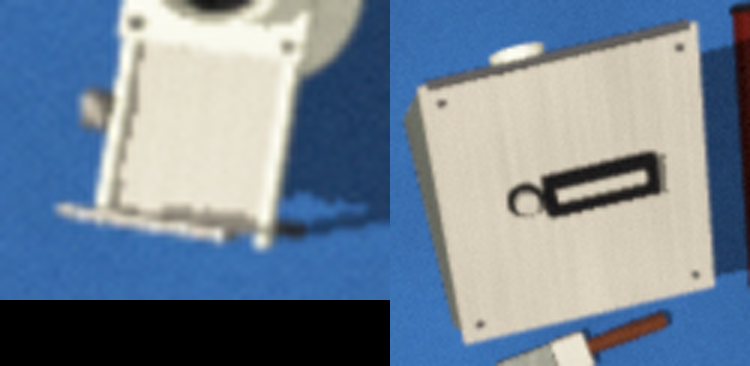

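```bash
cat >> h.py <<'E'
def Rt(z,y):
    z=np.array(z,float);z/=np.linalg.norm(z);y=np.array(y,float);y-=z*(y@z);y/=np.linalg.norm(y)
    return np.c_[np.cross(y,z),y,z]
def inc(p,Rg=None):
    o=arm.get_obs();A=R.from_euler('xyz',o['eef_rot']);d=A.inv().apply(np.array(p)-o['ee_pos'])
    r=np.zeros(3) if Rg is None else (A.inv()*R.from_matrix(Rg)).as_rotvec(degrees=True)
    print('inc',d.round(1),r.round(1))
E
python3 - <<'E'
from h import *
t=cam('top')
P=lambda x,y:(160+x/6,180+y/6)
for n,p,z in[('lip mid',P(165,221),152),('lipL',P(105,208),152),('lipR',P(225,235),152)]: print(n,onz(t,p,z).round(1))
Q=lambda x,y:(285+(x-390)/3,140+y/3)
for p,z in[((465,343),120),((714,285),120),((420,87),257),((695,22),257)]: print(onz(t,Q(*p),z).round(1))
inc([300,-500,420]); inc([430,-290,420])
print(arm.camera_model('wrist')['tool_from_camera'])
E
```

```text
lip mid [507.  230.7 152. ]
lipL [514.5 262.2 152. ]
lipR [498.9 199.3 152. ]
[ 379.8 -150.4  120. ]
[ 434.4 -412.3  120. ]
[ 632.3 -100.3  257. ]
[ 686.2 -359.4  257. ]
inc [ 112.8  -52.8 -207. ] [0. 0. 0.]
inc [ 306.2 -206.3 -206.8] [0. 0. 0.]
[[ 6.04285476e-04 -9.68008039e-01 -2.50918454e-01  7.31479498e+01]
 [ 9.99999703e-01  7.04764517e-04 -3.10588641e-04  7.92376838e-01]
 [ 4.77490724e-04 -2.50918192e-01  9.68008178e-01 -1.72150631e+02]
 [ 0.00000000e+00  0.00000000e+00  0.00000000e+00  1.00000000e+00]]
```

Request:
drive_tool(
  increments="0 0 -60 0 0 0 0; 0 0 -120 0 0 0 0; 20 -20 -180 0 0 0 0; 60 -50 -207 0 0 0 0; 113 -80 -207 0 0 0 0",
)

```text
time: 0.78
ee_pos: [291.4, -473.9, 422.7]
eef_rot: [3.138, -0.001, 0.344]
wrist_force: [1.2, -0.2, -0.2]
finger_gap: 47.3
```

Request:
drive_tool(
  increments="50 -35 0 0 0 0 0; 100 -70 0 0 0 0 0; 150 -105 0 0 0 0 0; 193 -126 0 0 0 0 0; 193 -126 0 0 0 0 0",
)

```text
time: 1.4
ee_pos: [431.9, -287.4, 420.3]
eef_rot: [-3.141, -0.0, 0.351]
wrist_force: [-1.2, 0.4, 0.1]
finger_gap: 0.8
```

Run:
```python
from h import *
w=snap('wrist','w1.png')
o=arm.get_obs();print(o['time'],o['ee_pos'],o['eef_rot'],o['joint_positions'],o['wrist_force'])
```

```text
1.45 [ 430.57823762 -289.40810613  420.23359623] [-3.14117085e+00  2.16933659e-04  3.48431149e-01] [ 0.76419286  0.10915867 -0.25663627  1.5537769   0.02765138  1.48269975
 -0.71579297] [-0.35098413 -0.86016727  0.41449286]
```

View pics/w1.png

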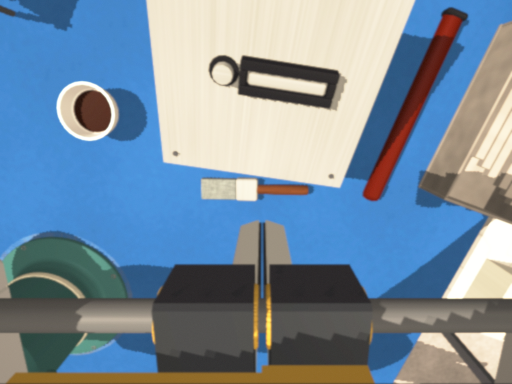

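```bash
cat > m.py <<'E'
from h import *
def blobs(f,box,s=8):
    x,y,w,h=box;g=cv2.cvtColor(cv2.imread('pics/'+f),cv2.COLOR_BGR2GRAY)[y:y+h,x:x+w]
    g=cv2.resize(g,None,fx=s,fy=s,interpolation=cv2.INTER_CUBIC)
    m=(g<110).astype(np.uint8);
    cs,hi=cv2.findContours(m,cv2.RETR_CCOMP,cv2.CHAIN_APPROX_NONE);out=[]
    for c,hh in zip(cs,hi[0]):
        if cv2.contourArea(c)<8*s*s: continue
        r=cv2.minAreaRect(c);out.append((hh[3]>=0,[x+(r[0][0]+.5)/s-.5,y+(r[0][1]+.5)/s-.5],(np.array(r[1])/s).round(1),round(r[2],1)))
    return out
E
python3 - <<'E'
from m import *
for b in blobs('t0.png',(318,184,65,38)):print('t',b)
for b in blobs('w1.png',(200,45,150,70)):print('w',b)
E
```

```text
t (np.False_, [349.78887939453125, 202.3756561279297], array([14.6, 52.7]), 76.8)
t (np.True_, [355.2354507446289, 201.73503875732422], array([ 5.3, 31.2]), 76.8)
w (np.False_, [272.90480041503906, 79.8431396484375], array([129.8,  39.1]), 8.8)
w (np.True_, [286.343994140625, 83.28462219238281], array([80.3, 14.2]), 8.9)
```

Run:
```python
from m import *
a=cv2.imread('pics/w1.png')[50:115,205:345];b=cv2.imread('pics/t0.png')[190:222,322:382]
A=cv2.resize(a,None,fx=5,fy=5,interpolation=cv2.INTER_CUBIC);B=cv2.resize(b,None,fx=8,fy=8,interpolation=cv2.INTER_CUBIC)
W=A.shape[1];print(A.shape,B.shape);cv2.imwrite('pics/c3.png',np.vstack([A,np.pad(B,((0,0),(0,W-B.shape[1]),(0,0)))]))
t=cam('top');w=cam('wrist')
print(tri(t,(355.24,201.74),w,(286.34,83.28)))
print(tri(t,(330,207),w,(226,71)))
u=np.array([np.cos(.206),np.sin(.206)]) 
for p,z in[((165,160),120),((342.5,186),120)]:print(onz(w,p,z))
```

```text
(325, 700, 3) (256, 480, 3)
(array([ 538.82532707, -281.96811332,  189.17319136]), np.float64(0.3195932773183389))
(array([ 526.5608579 , -208.16811417,  181.01622975]), np.float64(2.696247918341378))
[ 382.13908589 -153.56504621  120.        ]
[ 436.2793847  -418.99667442  120.        ]
```

View pics/c3.png

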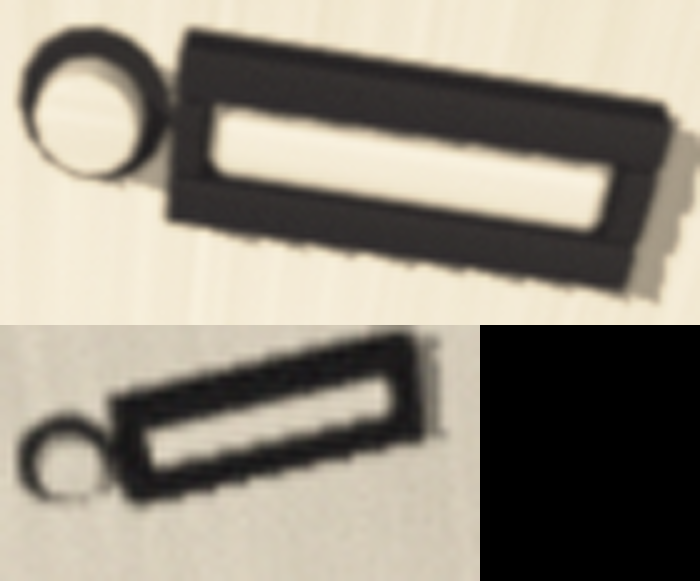

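Run:
```python
from m import *
t=cam('top');w=cam('wrist')
print(tri(t,(330.3,206.8),w,(222.,73.8)))
G=Rt([0,0,-1],[.982,-.191,0])
inc([455,0,420],G);inc([461,240,420],G)
```

```text
(array([ 523.91230801, -206.59637708,  193.28883009]), np.float64(2.8404228606210062))
inc [ 121.8 -263.7    0.3] [ -0.  -0. -59.]
inc [ 2.093e+02 -4.872e+02  4.000e-01] [ -0.  -0. -59.]
```

Request:
drive_tool(
  increments="24 -53 0 0 0 -10 0; 48 -106 0 0 0 -20 0; 73 -159 0 0 0 -30 0; 97 -212 0 0 0 -40 0; 122 -264 0 0 0 -50 0",
)

```text
time: 2.08
ee_pos: [454.9, -0.3, 420.5]
eef_rot: [3.141, 0.0, 1.222]
wrist_force: [1.5, 0.2, -0.3]
finger_gap: 0.3
```

Run:
```python
from m import *
o=arm.get_obs();print(o['ee_pos'],o['eef_rot'])
inc([461,240,340],Rt([0,0,-1],[.982,-.191,0]))
```

```text
[ 4.54871808e+02 -2.58215554e-01  4.20533171e+02] [3.14120267e+00 4.35146731e-04 1.22195120e+00]
inc [227.9 -76.4  80.4] [ 0.  0. -9.]
```

Request:
drive_tool(
  increments="55 -18 15 0 0 -5 0; 110 -36 30 0 0 -9 0; 165 -54 50 0 0 -9 0; 228 -76 80 0 0 -9 0; 228 -76 80 0 0 -9 0",
)

```text
time: 2.7
ee_pos: [461.7, 241.3, 338.8]
eef_rot: [-3.139, 0.0, 1.379]
wrist_force: [0.5, -0.9, 0.4]
finger_gap: 0.2
```

Run:
```python
from h import *
w=snap('wrist','w2.png')
o=arm.get_obs();print(o['time'],o['ee_pos'],o['eef_rot'],o['joint_positions'].round(2),o['wrist_force'])
```

```text
2.75 [462.14756815 240.59843598 339.02302704] [-3.13929650e+00  4.30374458e-04  1.37733079e+00] [ 0.15  0.2  -0.8   1.68  0.15  1.33 -0.86] [-0.20732274  0.98154794 -1.14043432]
```

View pics/w2.png

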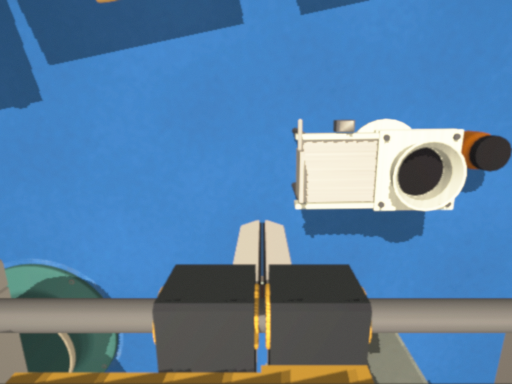

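Run:
```python
from h import *
w=cam('wrist')
for p,z in[((296,170),152),((297,140),152),((296,200),152),((422,173),152),((380,131),122),((463,129),122),((377,211),122),((452,210),122)]:print(p,onz(w,p,z).round(1))
a=cv2.imread('pics/w2.png')[110:220,280:470];cv2.imwrite('pics/c4.png',cv2.resize(a,None,fx=4,fy=4,interpolation=cv2.INTER_CUBIC))
```

```text
(296, 170) [502.1 238.8 152. ]
(297, 140) [508.9 272.2 152. ]
(296, 200) [496.2 203.6 152. ]
(422, 173) [643.5 207.7 152. ]
(380, 131) [611.3 260.4 122. ]
(463, 129) [709.3 243.7 122. ]
(377, 211) [597.4 160.2 122. ]
(452, 210) [691.8 143.2 122. ]
```

View pics/c4.png

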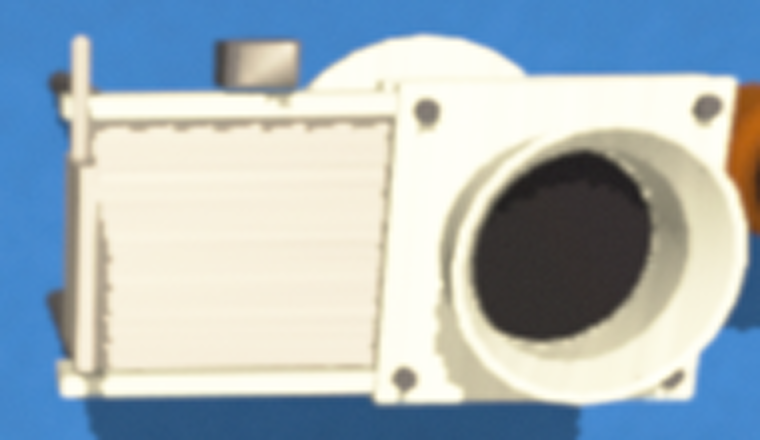

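Request:
drive_tool(
  increments="-2 0 60 0 0 0 0; -2 0 120 0 0 0 0; -2 0 175 0 0 0 0; -2 0 201 0 0 0 0; -2 12 201 0 0 0 0",
)

```text
time: 3.38
ee_pos: [474.2, 233.0, 138.7]
eef_rot: [-3.14, 0.002, 1.374]
wrist_force: [0.1, -0.3, 0.5]
finger_gap: 0.5
```

Request:
drive_tool(
  increments="0 5 0 0 0 0 0; 0 10 0 0 0 0 0; 0 15 0 0 0 0 0; 0 20 0 0 0 0 0; 0 25 0 0 0 0 0",
)

```text
time: 4.0
ee_pos: [498.6, 230.5, 139.6]
eef_rot: [-3.141, -0.0, 1.376]
wrist_force: [-3.1, 0.8, 1.7]
finger_gap: 0.4
```

Request:
drive_tool(
  increments="0 8 0 0 0 0 0; 0 16 0 0 0 0 0; 0 24 0 0 0 0 0; 0 32 0 0 0 0 0; 0 40 0 0 0 0 0",
)

```text
time: 4.62
ee_pos: [538.1, 222.5, 139.3]
eef_rot: [-3.141, -0.0, 1.376]
wrist_force: [-2.6, 3.7, 0.4]
finger_gap: 0.1
```

Request:
drive_tool(
  increments="0 3 0 0 0 0 0; 0 6 0 0 0 0 0; 0 9 0 0 0 0 0; 0 12 0 0 0 0 0; 0 14 0 0 0 0 0",
)

```text
time: 5.25
ee_pos: [549.9, 220.2, 139.3]
eef_rot: [-3.139, 0.001, 1.377]
wrist_force: [-10.9, 2.1, 4.9]
finger_gap: 0.5
```

Request:
drive_tool(
  increments="0 2 0 0 0 0 0; 0 4 0 0 0 0 0; 0 6 0 0 0 0 0; 0 7 0 0 0 0 0; 0 7 0 0 0 0 0",
)

```text
time: 5.88
ee_pos: [557.6, 218.8, 139.3]
eef_rot: [-3.14, 0.0, 1.376]
wrist_force: [-5.9, 2.8, 1.5]
finger_gap: 0.5
```

Request:
drive_tool(
  increments="0 1 0 0 0 0 0; 0 2 0 0 0 0 0; 0 3 0 0 0 0 0; 0 4 0 0 0 0 0; 0 4 0 0 0 0 0",
)

```text
time: 6.5
ee_pos: [559.0, 218.7, 139.2]
eef_rot: [-3.136, 0.002, 1.378]
wrist_force: [-24.7, 2.2, 13.6]
finger_gap: 0.4
```

Request:
drive_tool(
  increments="0 -4 0 0 0 0 0; 0 -8 0 0 0 0 0; 0 -8 0 0 0 0 0; 0 -8 0 0 0 0 0; 0 -8 0 0 0 0 0",
)

```text
time: 7.12
ee_pos: [554.6, 219.0, 139.5]
eef_rot: [3.142, 0.0, 1.375]
wrist_force: [-1.2, 0.3, 0.4]
finger_gap: 0.6
```

Request:
drive_tool(
  increments="0 2 0 0 0 0 0; 0 3 0 0 0 0 0; 0 4 0 0 0 0 0; 0 4 0 0 0 0 0; 0 4 0 0 0 0 0",
)

```text
time: 7.75
ee_pos: [557.7, 218.5, 139.4]
eef_rot: [-3.14, 0.001, 1.376]
wrist_force: [-7.4, -0.3, 4.9]
finger_gap: 0.4
```

Request:
drive_tool(
  increments="0 -15 0 0 0 0 0; 0 -35 0 0 0 0 0; 0 -40 -60 0 0 0 0; 0 -40 -120 0 0 0 0; 0 -40 -180 0 0 0 0",
)

```text
time: 8.38
ee_pos: [518.2, 226.4, 321.5]
eef_rot: [3.141, 0.0, 1.376]
wrist_force: [0.7, 0.3, -0.7]
finger_gap: 0.4
```

```bash
cat >> h.py <<'E'
psi=np.deg2rad(11.7);th=np.deg2rad(28.9)
u=np.array([np.cos(psi),np.sin(psi),0]);nl=np.array([-np.sin(th)*np.cos(psi),-np.sin(th)*np.sin(psi),np.cos(th)])
xl=np.array([np.cos(th)*np.cos(psi),np.cos(th)*np.sin(psi),np.sin(th)]);yl=np.array([-np.sin(psi),np.cos(psi),0])
GL=Rt(-nl,xl)
E
python3 - <<'E'
from h import *
cv2.imwrite('pics/w3.png',arm.read_camera('wrist')[:,:,::-1])
o=arm.get_obs();print(o['time'],o['ee_pos'],o['eef_rot'])
inc([474,-256,320],GL)
E
```

```text
8.425 [519.90691021 228.02302131 329.07547945] [ 3.13384436 -0.0044433   1.37625767]
inc [-483.8   48.5    7.3] [-28.    5.6 -22.4]
```

Request:
drive_tool(
  increments="-55 5 -15 0 0 0 0; -110 11 -15 -5 1 -4 0; -170 17 -15 -10 2 -8 0; -230 23 -15 -15 3 -12 0; -290 29 -15 -20 4 -16 0",
)

```text
time: 9.05
ee_pos: [492.7, -46.4, 334.1]
eef_rot: [2.809, -0.023, 1.646]
wrist_force: [1.5, 0.2, -0.4]
finger_gap: 0.3
```

Run:
```python
from h import *
inc([474,-256,310],GL)
```

```text
inc [-208.1  -38.8    7. ] [-9.7  1.8 -7.3]
```

Request:
drive_tool(
  increments="-55 -10 0 -5 1 -3 0; -110 -20 2 -10 2 -7 0; -165 -30 4 -10 2 -7 0; -208 -39 7 -10 2 -7 0; -208 -39 7 -10 2 -7 0",
)

```text
time: 9.68
ee_pos: [473.2, -257.2, 308.0]
eef_rot: [2.637, -0.009, 1.766]
wrist_force: [-0.1, 1.5, -0.1]
finger_gap: 0.4
```

Run:
```python
from h import *
w=snap('wrist','w4.png')
o=arm.get_obs();print(o['time'],o['ee_pos'],o['eef_rot'],o['joint_positions'].round(2),o['wrist_force'])
a=cv2.imread('pics/w3.png');cv2.imwrite('pics/c5.png',np.vstack([cv2.resize(cv2.imread('pics/w4.png'),(448,336)),cv2.resize(a[60:250,200:512],None,fx=1.4,fy=1.4)[:,:448].copy() if 0 else cv2.resize(a,(448,336))])[:600])
inc(arm.get_obs()['ee_pos'],GL)
```

```text
9.725 [ 473.88195948 -254.8352823   308.40213521] [ 2.63646486 -0.00908664  1.7685139 ] [ 0.83  0.01 -0.17  1.99 -0.51  0.86  1.14] [-0.38514192  0.14111792 -0.88507427]
inc [0. 0. 0.] [ 0.  -0.3 -0.6]
```

View pics/c5.png

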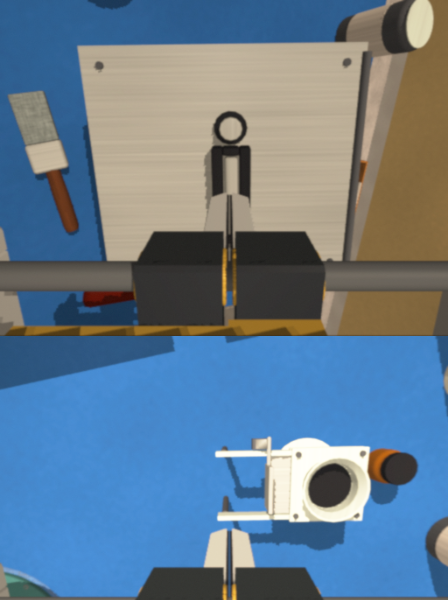

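Run:
```python
from m import *
for b in blobs('w4.png',(235,115,60,110)):print(b)
g=cv2.cvtColor(cv2.imread('pics/w4.png'),cv2.COLOR_BGR2GRAY)
for r in range(124,170,3):print(r,' '.join('%3d'%v for v in g[r,240:290:2]))
```

```text
(np.False_, [261.75, 223.375], array([2.1, 5.6]), 90.0)
(np.False_, [262.93750381469727, 175.56249237060547], array([97.7, 46.2]), 90.0)
(np.True_, [263.37500190734863, 146.8125], array([25.9, 26.1]), 45.0)
124 180 179 179 180 180 180 179 178 179 179 178 178 178 177 177 177 177 177 176 176 175 175 177 176 176
127 176 175 175 176 175 175 175 171 162 133  99  90  98 108 120 153 170 172 171 172 171 170 171 171 171
130 175 174 176 175 175 170 123  55  39  37  36  37  35  37  36  42  66 119 162 172 172 171 171 171 170
133 174 175 175 173 150  72  35  36  38  39  53  75  76  60  43  37  37  35  71 151 171 171 172 171 172
136 179 179 179 142  50  35  35  47 108 149 167 176 181 182 172 139  63  37  37  64 150 176 176 176 176
139 182 182 176  97  36  35  64 139 170 175 176 177 180 183 177 176 170 101  40  35  80 170 179 179 179
142 180 172  96  36  34  46 140 174 172 173 175 176 180 180 176 176 180 165  68  34  47 153 180 179 179
145 178 157  84  36  34  70 160 174 172 173 174 175 178 180 175 175 179 174 111  40  38 114 172 174 174
148 176 140  84  32  27  85 166 173 171 172 173 175 178 179 175 174 177 174 119  39  39 138 172 174 173
151 177 142 100  41  23  49 145 173 171 172 173 174 178 179 174 175 178 165  78  36  63 158 175 176 175
154 171 147 126  79  29  27  96 158 170 172 172 173 177 179 174 174 172 123  44  39 112 172 175 174 175
157 177 169 119 110  63  24  30  63 135 166 172 174 177 177 172 155  86  39  40 121 174 177 177 178 178
160 183 174 124 116 115  96  48  25  32  50  74 100 105  83  60  41  36  60 134 176 178 178 178 177 178
163 178 152 120 115 115 115 111  91  65  45  28  29  28  38  45  72 112 161 176 175 175 176 176 175 175
166 176 154  99  72  71  69  77  96  72  66  59  54  58  61  66  93 133 120  92  90  88  86 117 166 172
169 161  70  28  29  28  29  28  23  28  29  27  30  31  30  31  30  31  24  28  29  30  29  38 128 173
```

Run:
```python
from m import *
import h
w=cam('wrist');t=cam('top')
class O: pass
m=arm.camera_model('wrist');T=np.eye(4);T[:3,:3]=R.from_euler('xyz',[-3.14117,.0002169,.348431]).as_matrix();T[:3,3]=[430.578,-289.408,420.234]
C=T@np.array(m['tool_from_camera']);w1=(np.array(m['K'],float),C[:3,:3],C[:3,3])
print('w1-w4',tri(w1,(222,73.8),w,(263.4,146.8)));print('t-w4',tri(t,(330.3,206.8),w,(263.4,146.8)))
o,d=ray(w,(263.4,146.8));z=w[1][:,2]
for dep in(285,293,300):print(dep,(o+d*dep/(d@z)).round(1))
for dep in(350,360,370,380):
    o,d=ray(w1,(286.34,83.28));print(dep,(o+d*dep/(d@w1[1][:,2])).round(1))
bt=np.array([524,-206,200.]);print('handle from button, same lid:',bt-75*yl)
inc(bt+25*nl,GL)
```

```text
w1-w4 (array([ 521.84463749, -206.22780043,  208.18451947]), np.float64(6.6767801414398305))
t-w4 (array([ 524.63552781, -203.71240687,  205.94541098]), np.float64(1.3544073508087378))
285 [ 522.1 -203.1  209.9]
293 [ 526.1 -203.1  202.9]
300 [ 529.6 -203.1  196.8]
350 [ 534.9 -281.3  223.1]
360 [ 535.9 -281.7  212.6]
370 [ 536.9 -282.2  202. ]
380 [ 538.  -282.6  191.5]
handle from button, same lid: [ 539.20904715 -279.4417108   200.        ]
inc [37.2 -1.2 98.6] [ 0.  -0.3 -0.6]
```

Run:
```python
from m import *
inc(np.array([525,-204.5,204.5])+23*nl,GL)
```

```text
inc [38.5  2.1 97.3] [ 0.  -0.3 -0.6]
```

Request:
drive_tool(
  increments="38 2 0 0 0 0 0; 38 2 50 0 0 -0.5 0; 38 2 80 0 0 -0.5 0; 38 2 97 0 0 -0.5 0; 38 2 97 0 0 -0.5 0",
)

```text
time: 10.35
ee_pos: [514.5, -204.5, 225.0]
eef_rot: [2.637, -0.005, 1.781]
wrist_force: [0.1, 0.3, 0.6]
finger_gap: 0.7
```

Request:
drive_tool(
  increments="0 0 4 0 0 0 0; 0 0 8 0 0 0 0; 0 0 11 0 0 0 0; 0 0 13 0 0 0 0; 0 0 13 0 0 0 0",
)

```text
time: 10.98
ee_pos: [520.9, -205.1, 214.5]
eef_rot: [2.635, -0.004, 1.779]
wrist_force: [-3.0, -0.0, 5.5]
finger_gap: 0.8
```

Request:
drive_tool(
  increments="0 0 1 0 0 0 0; 0 0 2 0 0 0 0; 0 0 3 0 0 0 0; 0 0 3 0 0 0 0; 0 0 3 0 0 0 0",
)

```text
time: 11.6
ee_pos: [522.2, -204.8, 211.9]
eef_rot: [2.635, -0.004, 1.779]
wrist_force: [-3.5, 0.9, 5.0]
finger_gap: 0.8
```

Request:
drive_tool(
  increments="0 0 -10 0 0 0 0; 0 0 -50 0 0 0 0; 0 0 -100 0 0 0 0; 0 0 -105 0 0 0 0; 0 0 -105 0 0 0 0",
)

```text
time: 12.22
ee_pos: [472.4, -215.5, 303.6]
eef_rot: [2.635, -0.003, 1.779]
wrist_force: [0.7, 0.3, -0.2]
finger_gap: 0.5
```

Run:
```python
from m import *
w=snap('wrist','w5.png');o=arm.get_obs();print(o['time'],o['ee_pos'],o['eef_rot'],o['wrist_force'])
s=snap('scene','s5.png');a=cv2.imread('pics/s5.png')[130:210,160:280]
b=cv2.imread('pics/w5.png')
cv2.imwrite('pics/c6.png',np.vstack([b[:230],cv2.resize(a,(512,341),interpolation=cv2.INTER_CUBIC)]))
```

```text
12.275 [ 472.37009196 -215.21640728  302.85989422] [ 2.63621366 -0.00429621  1.77900746] [ 0.4297166  -0.09237891 -0.0192493 ]
```

View pics/c6.png

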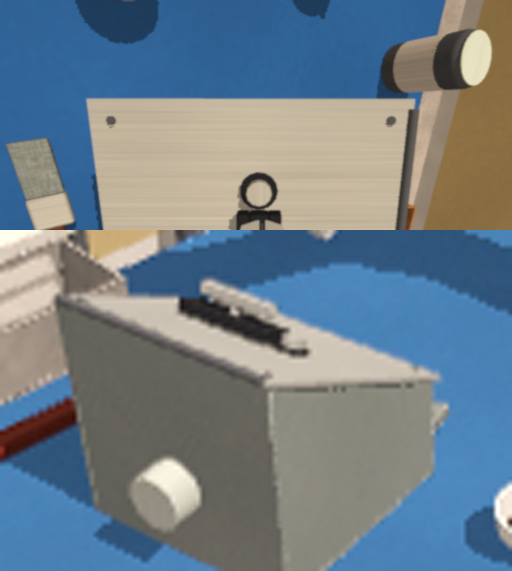

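Request:
drive_tool(
  increments="-40 0 0 0 0 0 0; -80 0 0 0 0 0 30; -115 0 0 0 0 0 30; -115 0 0 0 0 0 30; -115 0 0 0 0 0 30",
)

```text
time: 12.95
ee_pos: [496.3, -327.0, 301.9]
eef_rot: [2.637, -0.006, 1.78]
wrist_force: [1.0, -0.2, -0.1]
finger_gap: 29.4
```

Run:
```python
from m import *
w=snap('wrist','w6.png');o=arm.get_obs();print(o['time'],o['ee_pos'],o['eef_rot'],o['finger_gap'])
for b in blobs('w6.png',(225,40,80,180)):print(b)
b=cv2.imread('pics/w6.png')[40:230,190:340];cv2.imwrite('pics/c7.png',cv2.resize(b,None,fx=3,fy=3,interpolation=cv2.INTER_CUBIC))
```

```text
13.0 [ 496.29725623 -326.89126858  302.31716276] [ 2.63631228 -0.00500906  1.77998481] 30.066479392664224
(np.False_, [258.13440322875977, 126.20687103271484], array([173.3,  50.4]), 89.8)
(np.True_, [257.9092445373535, 151.36450958251953], array([ 20.6, 111.1]), 0.7)
(np.True_, [258.65625381469727, 59.21874809265137], array([29.9, 29.8]), 45.0)
```

View pics/c7.png

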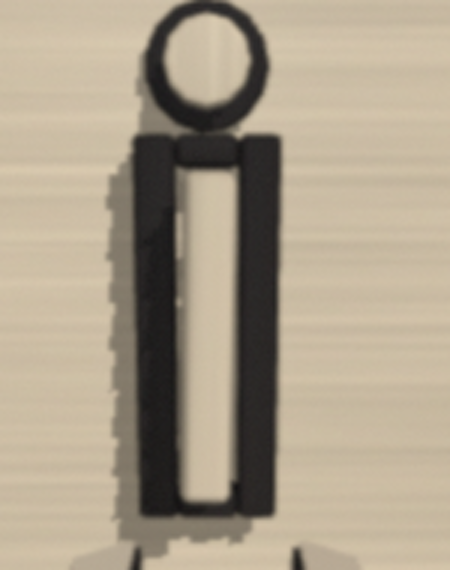

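Run:
```python
from m import *
w=cam('wrist')
def fit(pa,pb,L,d=yl):
    o,a=ray(w,pa);_,b=ray(w,pb)   # sa*a - sb*b = L*d
    s=np.linalg.lstsq(np.c_[a,-b],L*d,rcond=None)[0];A,B=o+s[0]*a,o+s[1]*b
    return A,B
S=lambda x,y:(190+x/3-.33,40+y/3-.33)
A,B=fit(S(211,168),S(208,503),90);c=(A+B)/2;print('bar top',A.round(1),B.round(1),c.round(1))
A,B=fit(S(207,135),S(207,517),112);print('surround top',((A+B)/2).round(1))
A2,B2=fit(S(162,60),S(250,60),24,-xl);print('btn',A2.round(1),((A2+B2)/2).round(1), 'edge x dir')
A3,B3=fit(S(250,60),S(162,60),24,xl);print('btn',((A3+B3)/2).round(1))
bt=np.array([524.3,-204.3,208.5])
print('pred handle at btn-top level',(bt-75*yl).round(1),'pred bar top if btn level w surround',(bt-75*yl+22*nl).round(1))
rel=c-(bt-75*yl);print('rel along xl,yl,n',[round(float(rel@v),1) for v in(xl,yl,nl)])
```

```text
bar top [ 518.7 -236.9  228.5] [ 536.3 -325.2  228.1] [ 527.5 -281.   228.3]
surround top [ 538.6 -279.7  206.3]
btn [ 511.8 -208.4  202.3] [ 522.1 -206.3  208.1] edge x dir
btn [ 522.1 -206.3  208.1]
pred handle at btn-top level [ 539.5 -277.7  208.5] pred bar top if btn level w surround [ 529.1 -279.9  227.8]
rel along xl,yl,n [-1.3, -0.8, 23.4]
```

Run:
```python
from m import *
c=np.array([531.2,-279.9,222]);inc(c+45*nl,GL);inc(c+1*nl,GL)
```

```text
inc [38.6 -0.5 46.7] [ 0.  -0.4  0.1]
inc [38.3 -0.6 90.7] [ 0.  -0.4  0.1]
```

Request:
drive_tool(
  increments="38 -0.5 20 0 0 0 32; 38 -0.5 47 0 0 0 32; 38 -0.5 65 0 0 0 32; 38 -0.5 80 0 0 0 32; 38 -0.5 85 0 0 0 32",
)

```text
time: 13.62
ee_pos: [528.3, -281.4, 228.0]
eef_rot: [2.636, -0.005, 1.78]
wrist_force: [0.2, -0.3, -0.4]
finger_gap: 32.0
```

Request:
drive_tool(
  increments="0 0 2 0 0 0 32; 0 0 4 0 0 0 32; 0 0 5 0 0 0 32; 0 0 5 0 0 0 32; 0 0 5 0 0 0 32",
)

```text
time: 14.25
ee_pos: [530.5, -281.7, 224.4]
eef_rot: [2.636, -0.004, 1.779]
wrist_force: [0.4, 0.2, 1.0]
finger_gap: 32.2
```

Request:
drive_tool(
  increments="0 0 0 0 0 0 20; 0 0 0 0 0 0 12; 0 0 0 0 0 0 10; 0 0 0 0 0 0 10; 0 0 0 0 0 0 10",
)

```text
time: 14.88
ee_pos: [528.7, -282.4, 222.9]
eef_rot: [2.638, -0.005, 1.777]
wrist_force: [-11.7, -4.6, -3.3]
finger_gap: 14.0
```

Request:
drive_tool(
  increments="0 -1.5 0 0 0 4 8; 0 -1.8 0 0 0 11 8; 0 -1.8 0 0 0 18 8; 0 -1.8 0 0 0 26 8; 0 -1.8 0 0 0 34 8",
)

```text
time: 15.5
ee_pos: [528.1, -282.0, 222.7]
eef_rot: [2.716, -0.279, 1.24]
wrist_force: [-7.0, -1.3, -0.6]
finger_gap: 13.5
```

Request:
drive_tool(
  increments="-0.5 -0.8 0 0 0 8 8; -0.5 -0.8 0 0 0 16 8; -0.5 -0.8 0 0 0 24 8; -0.5 -0.8 0 0 0 30 8; -0.5 -0.8 0 0 0 33 8",
)

```text
time: 16.12
ee_pos: [528.2, -281.7, 222.9]
eef_rot: [2.934, -0.465, 0.656]
wrist_force: [-0.9, 2.0, 2.3]
finger_gap: 13.9
```

Request:
drive_tool(
  increments="0 0 0 0 0 4 8; 0 0 0 0 0 8 8; 0 0 0 0 0 11 8; 0 0 0 0 0 11 8; 0 0 0 0 0 11 8",
)

```text
time: 16.75
ee_pos: [528.2, -281.5, 222.9]
eef_rot: [3.031, -0.495, 0.446]
wrist_force: [-1.9, 5.1, 3.4]
finger_gap: 13.5
```

Run:
```python
from m import *
o=arm.get_obs();print(o['time'],o['ee_pos'],o['wrist_force'],o['moment'],o['joint_positions'].round(2));inc(o['ee_pos'],GL)
```

```text
16.75 [ 528.16074169 -281.5424652   222.85393711] [-1.91426023  5.1397921   3.36377713] [0.92661707 0.76979246 0.58328443] [ 0.63  0.21  0.    1.98 -0.61  0.7  -0.09]
inc [0. 0. 0.] [ -0.2  -0.4 -77.8]
```

Request:
drive_tool(
  increments="0 0 0 0 0 0 28; 0 0 -1 0 0 0 32; 0 0 -8 0 0 0 34; 0 0 -40 0 0 0 34; 0 0 -90 0 0 0 34",
)

```text
time: 17.38
ee_pos: [484.6, -290.7, 301.5]
eef_rot: [3.034, -0.493, 0.444]
wrist_force: [0.5, -1.1, 0.2]
finger_gap: 34.0
```

Request:
drive_tool(
  increments="0 0 -40 0 0 0 34; 0 0 -60 0 0 0 34; 0 0 -60 0 0 0 34; 0 0 -60 0 0 0 34; 0 0 -60 0 0 0 34",
)

```text
time: 18.0
ee_pos: [457.3, -297.1, 353.0]
eef_rot: [3.033, -0.494, 0.444]
wrist_force: [-0.2, 0.4, -0.5]
finger_gap: 34.2
```

Request:
drive_tool(
  increments="0 0 0 0 0 0 34; 0 0 0 0 0 0 34; 0 0 0 0 0 0 34; 0 0 0 0 0 0 34; 0 0 0 0 0 0 34",
)

```text
time: 18.62
ee_pos: [457.2, -297.6, 354.1]
eef_rot: [3.031, -0.495, 0.444]
wrist_force: [0.2, 0.7, 0.3]
finger_gap: 33.8
```

Run:
```python
from m import *
o=arm.get_obs();print(o['time'],o['ee_pos'],o['wrist_force'],o['finger_gap'])
snap('scene','s7.png');snap('top','t7.png')
a=cv2.imread('pics/s7.png');b=cv2.imread('pics/s5.png');t=cv2.imread('pics/t7.png')
f=lambda i:cv2.resize(i[130:210,160:280],(390,260),interpolation=cv2.INTER_CUBIC)
r2=cv2.resize(a,(390,293));r3=cv2.resize(t,(390,293))
cv2.imwrite('pics/c8.png',np.vstack([np.hstack([f(b),f(a)]),np.hstack([r2,r3])]))
```

```text
18.625 [ 457.1769873  -297.60085831  354.11797702] [0.23449984 0.69892836 0.31500549] 33.76292898093049
```

View pics/c8.png

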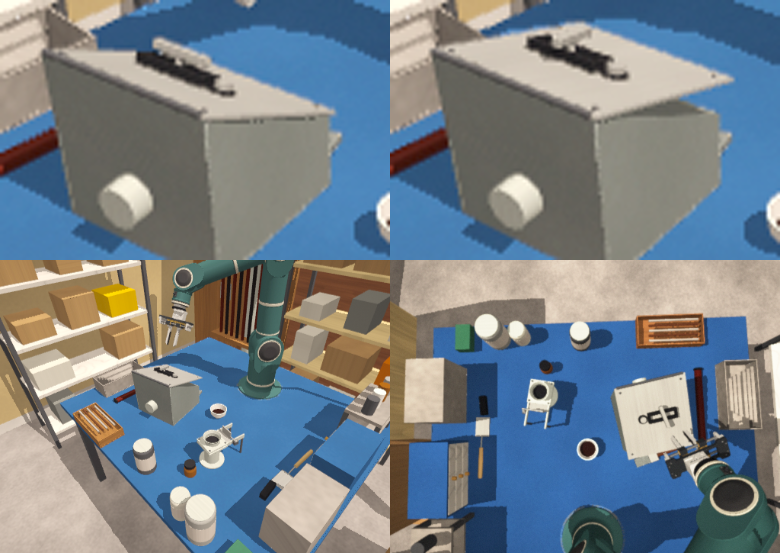

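The lid stands ajar with the handle turned across. The gate is shut, the bystanders look unmoved and the arm is clear of everything.

```bash
python3 -c "
from workcell import arm
print(arm.finish_job())"
```

```text
the job is handed in; nothing more can be done
None
```

The job is done in the order asked and handed in at about 18.7 s, well under the 64 s limit.

- **Gate:** I pushed the slide until it stopped. The force rose to about 11 N over the catch, fell to about 6 N, then reached about 25 N at the end stop. After backing off there was no contact, and touching the lip again found it still in its shut position. A wrist picture also showed the gate shut.
- **Button and handle:** I pressed the button with about 6 N and the T-handle popped out, which the scene camera confirmed. I gripped the bar (gap 14 mm) and turned it clockwise 78° (1.36 rad). I then let go and drew straight back along the lid's normal.
- **Last checks:** The final pictures show the lid up and ajar, the handle turned across, the gate shut and the other things looking unmoved. The wrist force is below 1 N and the gripper is clear of everything.
- **Disagreements:** The first height estimates for the button and handle (about 181–193 mm) were 10–25 mm too low. I corrected them with closer wrist views and the contact with the button before gripping. Closing on the bar gave about 13 N of side force, because the grip was roughly 2 mm off centre; I eased that off during the turn.

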